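Open the slide gate of the ballast-ball hopper and lock it open

TASK

The four steel ballast balls in the little bench hopper are needed in the clear cup under it. Pull the hopper's push-pull lock knob straight up to its detent, draw the slide gate out by its upright handle until it comes up firmly against its end stop (do not ram it), so that the balls drop into the cup, then push the knob fully back in so that it locks the gate open. Leave the cup standing and do not shove the wax block or the sherds beside the hopper about.

Things in the scene. Friction and masses are not known exactly. Their poses are not given: they have to be found in the camera images.
- hopper: Fixed grey and aluminium hopper stand: base 205 x 112 x 10 mm, deck 98 mm high with a 44 mm square opening, open square bin above it (77 mm across, rim at 187 mm). Origin: on the table below the bin's middle. x is level and runs from the gate handle towards the lock knob, so the gate draws out along MINUS x; y level across the gate, z up. Place and heading change from run to run.
- gate: Steel slide gate (strip 52 x 5 mm, top at 104 mm height) with a black upright round handle, diameter 22, height 104 to 152 mm. Origin: on the handle's axis, 135 mm high; closed it is at hopper x -120, y 0 mm. Slides only along hopper x, stays where left. Drag 3 N (4 N at 50 mm/s). Knob in: blocked after 1.5 mm. Balls fall from some 40 mm out; the end stop is met 52 to 69 mm out, and must be felt.
- end_stop: Rubber-faced eccentric stop under the grey cover, which catches the gate's lug. Origin: its fixed pivot, at hopper x 33, y 34, height 104 mm. How it is turned differs from run to run, which sets where the gate is stopped. It yields about 1 mm for each 4 N. Pressing it with 5 to 20 N counts as firmly against it; more than 35 N on it is ramming.
- lock_knob (a joint): Height in m of the push-pull knob above its pushed-in place: 0 fully in (pin down, gate blocked), 0.018 fully out. A detent of a few newtons (under 10 N) has to be passed around 0.005 to 0.014 in both directions; above 0.014 the knob is out, stays up by itself and frees the gate. It starts in.
- knob_top (a point): Centre of the flat top of the lock knob, a black upright round knob 24 mm in diameter with a 27 mm rim, 30 mm high, that slides straight up and down. With the knob in, the top lies at 172 mm height, hopper x 100, y 32 mm, and the knob's underside is at 142 mm.
- cup: Clear plastic cup, 63 mm across, 74 mm tall, standing loose on the base plate under the opening. Origin: centre of its underside.
- ball0: Steel ball, 18 mm in diameter, 24 g, lying on the closed gate in the bin. Origin: its centre.
- ball1: As ball0.
- ball2: As ball0.
- ball3: As ball0.
- wax: Bystander: red wax block 38 x 62 x 22 mm on the table beside and below the gate handle. Origin: centre of its underside.
- sherd_long: Bystander: pottery sherd 62 x 91 x 15 mm lying on the table beyond the gate handle. Origin: centre of its underside.
- sherd_small: Bystander: pottery sherd 43 x 48 x 12 mm lying on the table on the robot's side of the stand. Origin: centre of its underside.
- stop_cover (a point): Centre of the top of the grey cover over the end stop: a box beside the bin at hopper x 11 to 61, y 26 to 57 mm, top at 122 mm height.
- knob_bracket (a point): Top centre of the grey bracket below the lock knob, hopper x 82 to 118, y 9 to 55 mm, top at 125 mm height; a steel bush 15 mm across stands on it up to 137 mm. From about 46 mm out the gate's lug has passed the knob's pin, and the knob can go in again behind it.

How it is judged:
By the outcome, as a careful person would: the job done as asked, in the order asked, and still so for the second after the job is handed in, with the robot touching nothing.
It also fails if it takes over 59 s, if anything falls off the work surface, if the arm or the gripper's body presses on something with over 40 N, if the wrist force passes 120 N, or if a joint passes its speed limit or range.

ROBOT

A 7-joint arm with a two-finger parallel gripper is mounted at the origin on a cart in front of the work surface, level with it; the furniture and walls round the work are solid. World frame = base frame: x ahead of the robot, y to its left, z up, the work surface at z = 0. Lengths are in m, angles in rad, forces in N, time in s.
With the tool pointing down it reaches from about 0.4 to 0.9 m from the base axis. Payload 5.5 kg.
Tool frame: the origin (TCP) lies at the very end of the fingers, on their centre line; the grasp point (between the pads) lies 19 mm behind it; z points along the fingers, y is the line along which they close (so a half turn about z gives the same grasp; the last joint's range is limited). The gripper opens to 92 mm and grips with 3 to 60 N. Pads are 19 mm wide; open, the fingers measure 130 mm over their backs; the gripper's body (75 mm by 190 mm) begins 47 mm behind the grasp point.
Start: joints at [-0.896, 0.501, -0.427, 1.55, 0.221, 1.138, -0.21], TCP at [0.26, 0.596, 0.227] pointing down, gripper open.
Joint ranges: [-2.88, 2.88], [-0.31, 2.03], [-1.54, 1.56], [0.2, 2.42], [-1.41, 4.55], [0.19, 2.02], [-2.57, 2.57]. Speed limits (rad/s): [2.57, 2.57, 3.14, 3.14, 3.14, 3.14, 3.14].

INTERFACE

Orientations are given as [roll, pitch, yaw] about the fixed x, y, z axes, in that order (R = Rz(yaw) Ry(pitch) Rx(roll)).
In Python, from plant import arm gives the robot as it stands. The module is installed in compiled form; this text tells all that it offers. Calls block until the motion is done:
- arm.goto(position, orientation): joint-space move of the TCP to a pose.
- arm.move_l(position, rotation=None, speed=0.15, force_limit=None): straight line of the TCP; rotation=None keeps the orientation; speed is the mean speed in m/s. With force_limit (N) it stops when the force on the tool has changed by that much, and returns True; else False.
- arm.movej(angles): joint-space move.
- arm.move_gripper(opening, grip_force=None): finger opening in m; grip_force is the grip in N (None keeps the last); returns when the fingers have stopped.
- arm.hold(seconds).
- arm.ik(position, orientation): joint angles nearest the present ones, or None.
- arm.get_obs(): the state.
- arm.camera(name): name is "scene" or "top" or "wrist"; returns a dict with "img" (384x512x3 uint8, blue, green, red), "fx", "fy", "cx", "cy" (pixels), "D" ([k1, k2, p1, p2, k3] as OpenCV has them; the pictures are not rectified), "origin" and "rotation" of the camera in the world. Camera axes: x right, y up, looking along -z (the intrinsics and any distortion apply to the point x, -y, -z); pixel columns grow to the right and rows downward; lengths in m; the calibration is good to about 2 mm. A picture is of the moment at which its call begins. There is no depth.
A pose or a line that the arm cannot do raises arm.IKError and nothing moves.
- arm.sign_off(): hands the job in; it is judged then, once.
The state is a dict: "t": time; "joints": joint angles; "qd": joint speeds; "joint_torque": joint torques, N m; "position": TCP position; "tool_rot": TCP orientation; "wrist_force": force on the tool from outside, world axes, zero at the start; "wrist_torque": the same for the moment, N m; "grip_width": finger opening in m; "gripper_force": force on a finger pad.
Only numpy, scipy, OpenCV 4.12 (cv2) and the standard library are available. Lean on these libraries where they do the work, as an engineer would, in place of code of your own. Each camera call takes 0.05 s, during which the arm holds its last target. There are 200 camera calls.

## Working session

There is one attempt and no reset: what is moved stays moved. The work goes in short steps, each a Python script; the robot and the scene stay as the last script left them, time stands still between calls to the robot, and variables do not carry over. Pictures are saved under pics/ and viewed, at most 10 in all, crops included, and the job is handed in when it is done.

```bash
mkdir -p pics; python3 - <<'E'
from plant import arm
import cv2,numpy as np
o=arm.get_obs();print(o["t"],o["position"],o["tool_rot"],o["wrist_force"])
ims=[]
for n in("scene","top"):
    c=arm.camera(n);cv2.imwrite(f"pics/{n}0.png",cv2.resize(c["img"],(800,600),interpolation=cv2.INTER_CUBIC))
    print(n,{k:np.round(v,4).tolist() for k,v in c.items() if k!="img"})
    import pickle;pickle.dump(c,open(f"{n}.pkl","wb"))
E
```

```text
0.0 [0.25994862 0.59499895 0.22568023] [-3.13966123e+00 -6.04708998e-05  2.72985011e+00] [ 0.28153803 -0.40677847 -0.37299312]
scene {'fx': 475.8266, 'fy': 475.8266, 'cx': 250.0991, 'cy': 191.2116, 'D': [-0.1689, 0.0, 0.0, 0.0, 0.0], 'origin': [-0.015, -0.294, 0.5381], 'rotation': [1.0597, 0.0195, -0.8661]}
top {'fx': 486.0097, 'fy': 486.0097, 'cx': 258.8559, 'cy': 189.0719, 'D': [-0.1464, 0.0, 0.0, 0.0, 0.0], 'origin': [0.4343, 0.2117, 0.9883], 'rotation': [0.139, -0.0138, -1.5652]}
```

View pics/top0.png

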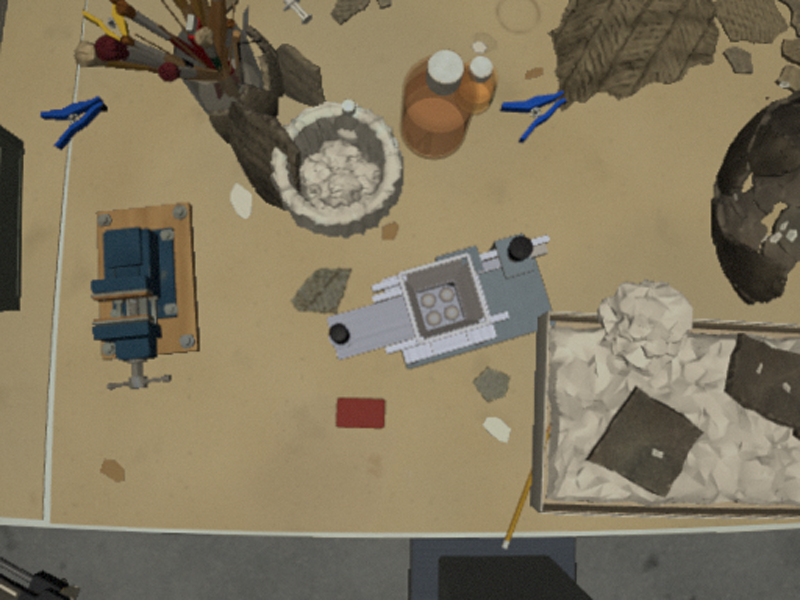

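View pics/scene0.png

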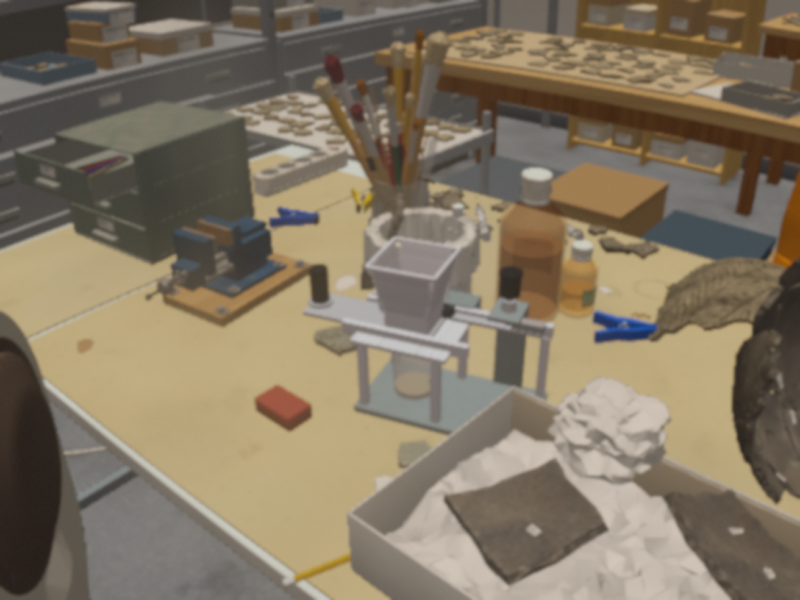

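```bash
cat > h.py <<'E'
import numpy as np,cv2
from scipy.spatial.transform import Rotation as R
def onplane(c,uv,z):
    K=np.array([[c["fx"],0,c["cx"]],[0,c["fy"],c["cy"]],[0,0,1]])
    p=cv2.undistortPoints(np.array([[uv]],float),K,np.array(c["D"],float))[0,0]
    d=R.from_euler("xyz",c["rotation"]).apply([p[0],-p[1],-1.]) if np.ndim(c["rotation"])==1 else np.array(c["rotation"])@[p[0],-p[1],-1.]
    o=np.array(c["origin"]);return o+d*(z-o[2])/d[2]
def frame(h,k):
    a=np.arctan2(*(k-h)[1::-1])-np.arctan2(32,220)
    c,s=np.cos(a),np.sin(a);M=np.array([[c,-s],[s,c]])
    o=((h[:2]+k[:2])/2)-M@[-.010,.016]
    return o,a,M
E
python3 - <<'E'
from h import *;import pickle
for n,h,k in(("top",(340,333.5),(521,247)),("scene",(319,267),(512,272))):
    c=pickle.load(open(n+".pkl","rb"))
    H=onplane(c,np.array(h)/1.5625-.18,.152);Kn=onplane(c,np.array(k)/1.5625-.18,.172)
    print(n,H,Kn,np.linalg.norm((H-Kn)[:2]),frame(H,Kn)[:2])
    if n=="top":
        for nm,p,z in(("rim",(440,300),.187),("wax",(361,412),.02),("bowl",(340,225),.08),("bottle",(445,70),.2),("bottle",(433,150),.0)):print(nm,onplane(c,np.array(p)/1.5625,z))
E
```

```text
top [0.50859699 0.27208601 0.152     ] [0.60367574 0.07321199 0.172     ] 0.22043331210754316 (array([0.54382792, 0.15834857]), np.float64(-1.2692752282714406))
rim [0.54176105 0.16335024 0.187     ]
wax [0.42051133 0.25319689 0.02      ]
bowl [0.64789274 0.27933121 0.08      ]
bottle [0.79766686 0.15783346 0.2       ]
bottle [0.77241828 0.16115499 0.        ]
scene [0.51063604 0.27242921 0.152     ] [0.60383654 0.07099049 0.172     ] 0.2219547012174109 (array([0.54474837, 0.15756588]), np.float64(-1.281894206929033))
```

```bash
python3 - <<'E'
from h import *;from plant import arm
a=-1.275
P=[.6037,.0722,.262]
q0=np.array(arm.get_obs()["joints"])
for nm,p,ws in(("k",P,(a+np.pi/2,a-np.pi/2)),("h",[.5096,.2722,.2],(a,a+np.pi))):
    for w in ws:
        q=arm.ik(p,[np.pi,0,w]);print(nm,round(w,3),None if q is None else np.round(q,2))
best=min((w for w in(a+np.pi/2,a-np.pi/2) if arm.ik(P,[np.pi,0,w]) is not None),key=lambda w:np.abs(np.array(arm.ik(P,[np.pi,0,w]))-q0).max())
arm.goto(P,[np.pi,0,best])
o=arm.get_obs();print(o["t"],o["position"],o["tool_rot"],o["wrist_force"])
c=arm.camera("wrist");cv2.imwrite("pics/w1.png",cv2.resize(c["img"],(800,600),interpolation=cv2.INTER_CUBIC))
import pickle;pickle.dump(c,open("wrist.pkl","wb"));print(c["origin"],c["rotation"])
E
```

```text
k 0.296 [-0.29  0.36  0.17  1.64 -0.07  1.15 -1.38]
k -2.846 [ 0.07  0.38 -0.31  1.63  0.12  1.16  1.6 ]
h -1.275 [ 0.35  0.75 -1.3   1.75  0.76  1.26  2.29]
h 1.867 [-0.39  0.37 -0.19  1.77  0.08  1.   -0.31]
2.3417 [0.60344831 0.07393492 0.26181031] [-3.14081519e+00  2.17007554e-04  2.98612185e-01] [ 0.25713049 -0.48809603 -0.01541453]
[0.67133687 0.09433446 0.41913349] [-2.66183331e-01  4.54648655e-04 -1.27286394e+00]
```

View pics/w1.png

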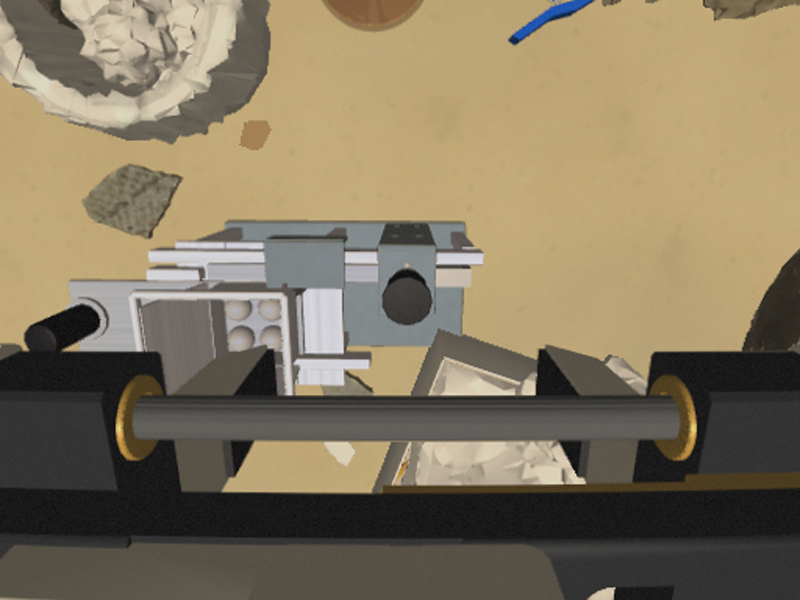

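```bash
python3 - <<'E'
from h import *;from plant import arm;import pickle
c=pickle.load(open("wrist.pkl","rb"))
f=lambda u,v,z:onplane(c,np.array([u,v])/1.5625-.18,z)
K=f(407,299,.172);H=f(43,337,.152);print(K,H,np.linalg.norm((K-H)[:2]),frame(H,K)[1])
if np.linalg.norm(K[:2]-[.6037,.0722])>.006: raise SystemExit("off")
xy=(K[:2]+np.array([.6037,.0722]))/2
a=-1.275;rot=[np.pi,0,a+np.pi/2]
arm.move_gripper(.055,30)
arm.move_l([*xy,.20],rot,speed=.12)
print("hit",arm.move_l([*xy,.143],rot,speed=.06,force_limit=8))
arm.move_gripper(0.0,30)
def s():
    o=arm.get_obs();print(round(o["t"],2),o["position"],np.round(o["wrist_force"],1),o["grip_width"],o["gripper_force"]);return o
o=s();p=o["position"]
print(arm.move_l([*xy,p[2]+.021],None,speed=.015,force_limit=22));s()
E
```

```text
[0.60670381 0.07390747 0.172     ] [0.51538091 0.27255075 0.152     ] 0.21862987583320573 -1.2843194344078908
hit False
5.54 [0.60499909 0.07403298 0.1431405 ] [-0.4  3.2  1.9] 0.02462779072770612 30.000319182872772
False
7.1 [0.60479636 0.07389566 0.16152726] [  5.5   5.5 -15.7] 0.02511272428577926 29.99802589416504
```

```bash
python3 - <<'E'
from h import *;from plant import arm;import pickle
p=arm.get_obs()["position"];a=-1.275
arm.move_l([p[0],p[1],p[2]-.0008],None,speed=.02)
arm.move_gripper(.055)
arm.move_l([p[0],p[1],.235],None,speed=.12)
arm.goto([.511,.2724,.235],[np.pi,0,a+np.pi])
o=arm.get_obs();print(o["t"],o["position"],o["tool_rot"],o["wrist_force"])
c=arm.camera("wrist");cv2.imwrite("pics/w2.png",cv2.resize(c["img"],(800,600),interpolation=cv2.INTER_CUBIC))
pickle.dump(c,open("wrist.pkl","wb"));print(c["origin"],c["rotation"])
c=arm.camera("scene");pickle.dump(c,open("scene2.pkl","wb"));cv2.imwrite("pics/s2.png",cv2.resize(c["img"][140:280,180:370],(760,560),interpolation=cv2.INTER_CUBIC))
E
```

```text
9.8917 [0.51138521 0.27108753 0.23430268] [-3.14056446e+00  9.88771505e-04  1.86328322e+00] [-0.115423   -0.46352481 -0.51986187]
[0.49141984 0.33863833 0.39158501] [-0.26752979  0.00076165  0.29174002]
```

View pics/w2.png

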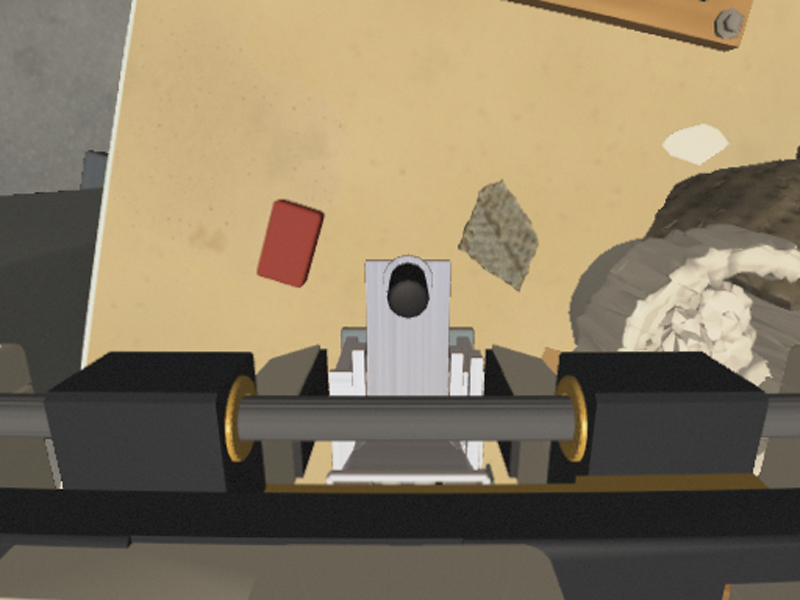

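View pics/s2.png

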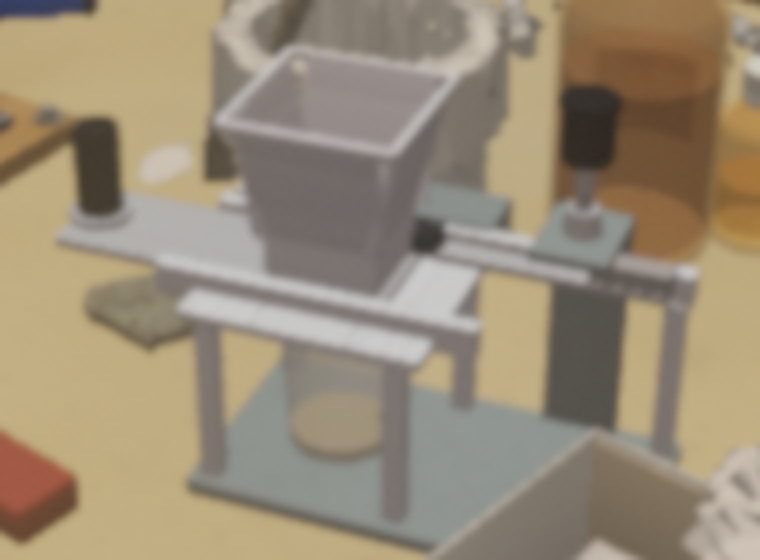

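```bash
python3 - <<'E'
from h import *;from plant import arm;import pickle
c=pickle.load(open("wrist.pkl","rb"))
H=onplane(c,np.array([408,297])/1.5625-.18,.152);print(H)
xy=(H[:2]+np.array([.5106,.2724]))/2
if np.linalg.norm(H[:2]-xy)>.004: raise SystemExit("off")
a=-1.277;rot=[np.pi,0,a+np.pi];d=np.array([-np.cos(a),-np.sin(a),0])
arm.move_gripper(.05)
print("hit",arm.move_l([*xy,.118],rot,speed=.08,force_limit=8))
arm.move_gripper(0,40)
def s():
    o=arm.get_obs();f=np.array(o["wrist_force"]);print(round(o["t"],2),o["position"],"out %.4f"%((np.array(o["position"])-p)@d) ,np.round(f,1),"along",round(f@d,1),o["grip_width"]);return o
p=np.zeros(3);o=arm.get_obs();p=np.array(o["position"]);s()
np.savez("g.npz",p=p,d=d)
print(arm.move_l(p+d*.046,None,speed=.03,force_limit=15));s()
arm.hold(.3);s()
print(arm.move_l(p+d*.078,None,speed=.008,force_limit=13));s()
E
```

```text
[0.51104752 0.27666475 0.152     ]
hit False
12.53 [0.51139122 0.27475226 0.11813922] out 0.0000 [ 1.1  0.2 -1.9] along -0.1 0.020932373203956592
False
14.22 [0.49810715 0.31904919 0.11814202] out 0.0462 [ 4.1 -0.6 -1.6] along -1.8 0.02110675138649968
14.52 [0.49807025 0.31907028 0.11813367] out 0.0463 [ 4.8  0.1 -2.5] along -1.3 0.02180146017978317
True
17.52 [0.49189263 0.33972334 0.11808625] out 0.0678 [-0.9 -1.3  5.1] along -1.0 0.020980798841593838
```

```bash
python3 - <<'E'
from h import *;from plant import arm
g=np.load("g.npz");p,d=g["p"],g["d"]
arm.hold(.2);o=arm.get_obs();f=np.array(o["wrist_force"]);q=np.array(o["position"]);print(o["t"],(q-p)@d,f,f@d,o["wrist_torque"],o["gripper_force"],o["grip_width"])
c=arm.camera("top");cv2.imwrite("pics/t3.png",cv2.resize(c["img"][110:270,180:380],(800,600)))
E
```

```text
17.725 0.06787783505185478 [-1.96123221 -1.25051817  5.79576388] -0.6289859817040065 [-0.14572982  0.3462133   0.05127173] 40.00448942184448 0.021315052419684545
```

View pics/t3.png

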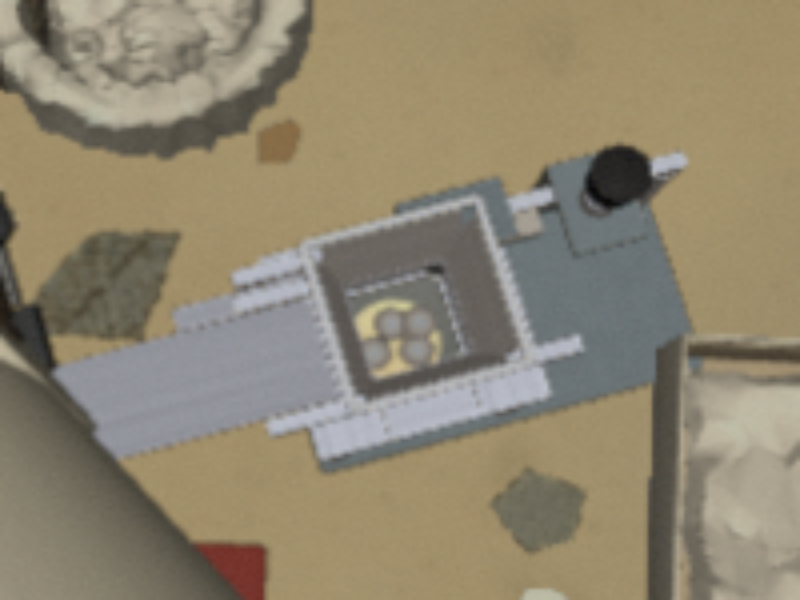

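```bash
python3 - <<'E'
from h import *;from plant import arm
g=np.load("g.npz");p,d=g["p"],g["d"]
q=np.array(arm.get_obs()["position"])
for i in range(1,13):
    r=arm.move_l(q+d*.0005*i,None,speed=.008,force_limit=14)
    o=arm.get_obs();f=np.array(o["wrist_force"]);print(round(o["t"],2),r,round((np.array(o["position"])-p)@d*1e3,2),np.round(f,1),round(f@d,1))
    if r or f@d<-13: break
E
```

```text
18.16 False 67.89 [ 1.7 -2.8  2.7] -3.1
18.41 False 67.9 [ 3.4 -4.3  3.8] -5.1
18.66 False 67.95 [ 1.5 -5.1  5.5] -5.3
18.91 False 67.96 [ 1.6 -6.8  4.9] -7.0
19.16 False 67.96 [ 2.6 -7.4  6. ] -7.8
19.41 False 67.98 [ 2.1 -7.8  6. ] -8.0
19.66 False 67.99 [ 3.1 -9.2  7.2] -9.7
19.91 False 68.04 [ 2.9 -9.9  6.2] -10.3
20.16 False 68.04 [  2.9 -10.8   6.8] -11.2
20.41 False 68.08 [  3.3 -11.9   7.7] -12.4
20.66 False 68.1 [  3.1 -13.2   9. ] -13.5
```

```bash
python3 - <<'E'
from h import *;from plant import arm
g=np.load("g.npz");p,d=g["p"],g["d"]
c=arm.camera("scene");cv2.imwrite("pics/s4.png",cv2.resize(c["img"][100:290,90:370],(800,543),interpolation=cv2.INTER_CUBIC))
o=arm.get_obs();print(o["t"],(np.array(o["position"])-p)@d,o["wrist_force"],o["wrist_torque"])
E
```

```text
20.7083 0.06808812533566509 [  2.79521895 -12.06400249   8.4182928 ] [-2.32821841 -0.52236634  0.22346546]
```

View pics/s4.png

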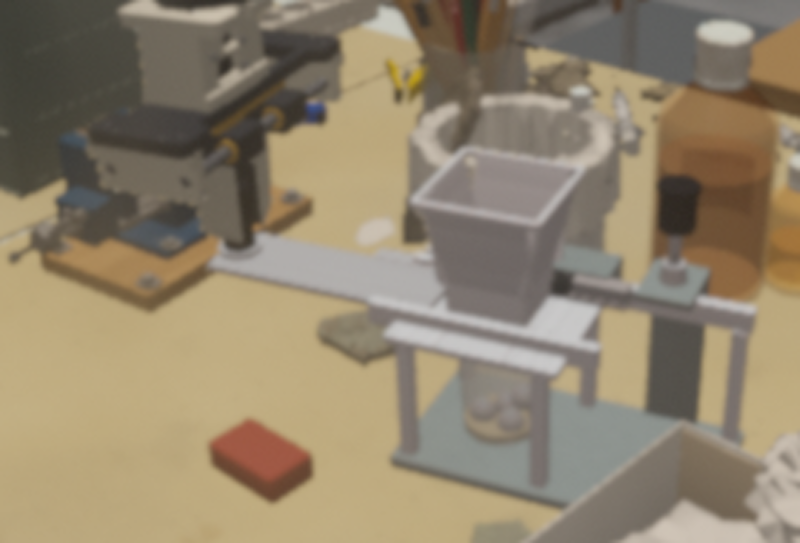

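```bash
python3 - <<'E'
from h import *;from plant import arm
g=np.load("g.npz");p,d=g["p"],g["d"]
def s(r=None):
    o=arm.get_obs();f=np.array(o["wrist_force"]);print(round(o["t"],2),r,round((np.array(o["position"])-p)@d*1e3,2),np.round(f,1),round(f@d,1),round(o["grip_width"]*1e3,2));return f@d
arm.hold(.4);s()
q=np.array(arm.get_obs()["position"])
base=(q-p)@d
for i in range(1,14):
    r=arm.move_l(q+d*.0005*i,None,speed=.01,force_limit=10)
    if s(r)<-17 or r: break
arm.hold(.3);s()
E
```

```text
21.11 None 68.05 [  2.8 -13.1   8.5] -13.3 21.2
21.54 True 67.82 [-1.5 -0.3  3.5] 0.2 20.97
21.84 None 67.62 [-2.2  2.5  5.5] 3.1 21.32
```

```bash
python3 - <<'E'
from h import *;from plant import arm
g=np.load("g.npz");p,d=g["p"],g["d"]
def s(r=None):
    o=arm.get_obs();f=np.array(o["wrist_force"]);x=(np.array(o["position"])-p)@d*1e3;print(round(o["t"],2),r,round(x,2),np.round(f,1),round(f@d,1),round(o["grip_width"]*1e3,2));return f@d
arm.move_l(p+d*.0635,None,speed=.02,force_limit=20);s()
for i in range(1,30):
    r=arm.move_l(p+d*(.0635+.0007*i),None,speed=.01,force_limit=10)
    if s(r)<-14.5 or r: break
E
```

```text
22.12 None 63.49 [-0.2  2.   2.5] 2.0 21.33
22.38 False 63.45 [-0.3  0.4  3.4] 0.5 21.43
22.62 False 63.47 [ 0.  -3.   3.7] -2.9 21.3
22.88 False 64.98 [ 0.8 -3.2  4.5] -3.3 21.19
23.12 False 66.27 [ 1.9 -2.   3. ] -2.4 20.89
23.38 False 67.1 [ 2.8 -1.9  1.7] -2.6 21.28
23.62 False 67.72 [ 2.5 -2.5  2. ] -3.1 21.26
23.88 False 67.83 [ 4.1 -4.6  1.8] -5.6 21.01
24.12 False 67.89 [ 4.  -5.   1.7] -6.0 21.48
24.38 False 67.9 [ 4.1 -6.7  3.4] -7.6 21.3
24.62 False 67.97 [ 3.8 -7.   3.1] -7.9 21.33
24.88 False 67.98 [ 4.2 -9.3  4.9] -10.1 21.56
25.12 False 67.99 [  3.7 -10.3   6.4] -10.9 21.33
25.38 False 68.03 [  4.2 -11.7   6.4] -12.4 21.21
25.62 False 68.03 [  3.4 -12.7   6.1] -13.1 21.3
25.88 False 68.07 [  3.6 -14.4   7.1] -14.8 21.34
```

```bash
python3 - <<'E'
from h import *;from plant import arm
g=np.load("g.npz");p,d=g["p"],g["d"]
def s(m):
    o=arm.get_obs();f=np.array(o["wrist_force"]);print(m,round(o["t"],2),o["position"],round((np.array(o["position"])-p)@d*1e3,2),np.round(f,1),round(f@d,1))
arm.hold(.2);s("press")
arm.move_l(p+d*.0700,None,speed=.01);s("relaxed")
arm.move_gripper(.05);s("open")
q=arm.get_obs()["position"]
arm.move_l([q[0],q[1],.235],None,speed=.1)
arm.goto([.605,.0737,.235],[np.pi,0,-1.277+np.pi/2])
arm.move_gripper(0)
s("above")
print(arm.move_l([.605,.0737,.197],None,speed=.06,force_limit=10))
print(arm.move_l([.605,.0737,.160],None,speed=.015,force_limit=20));s("pushed")
E
```

```text
press 26.07 [0.49179784 0.33992866 0.11806005] 68.06 [  4.5 -13.3   7.8] -14.0
relaxed 26.62 [0.49183963 0.33985326 0.1180753 ] 67.97 [ 4.  -5.9  3.2] -6.8
open 27.3 [0.49103815 0.34184201 0.11810441] 70.11 [ 0.9 -0.7 -0. ] -0.9
above 30.66 [0.60501265 0.07365468 0.23501404] -219.59 [ 0.1 -0.  -0.3] -0.1
False
True
pushed 33.04 [0.60507256 0.07371425 0.17235224] -219.55 [-2.1  1.3  5.7] 1.9
```

```bash
python3 - <<'E'
from h import *;from plant import arm
arm.move_l([.605,.0737,.30],None,speed=.12)
arm.goto([.40,-.05,.35],[np.pi,0,.294])
c=arm.camera("scene");t=arm.camera("top")
a=cv2.resize(c["img"][130:290,180:370],(400,337),interpolation=cv2.INTER_CUBIC);b=cv2.resize(t["img"][120:280,180:370],(400,337),interpolation=cv2.INTER_CUBIC)
cv2.imwrite("pics/f5.png",np.hstack([a,b]));print(arm.get_obs()["t"])
E
```

```text
35.325
```

View pics/f5.png

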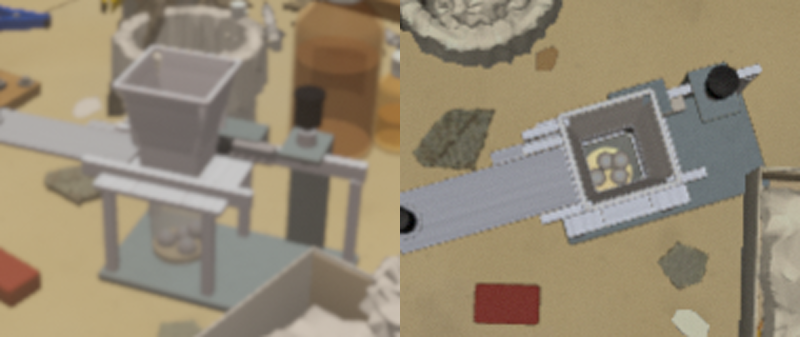

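```bash
python3 -c "
from plant import arm
arm.hold(.3);print(arm.sign_off(),arm.get_obs()['t'])"
```

```text
the job is handed in; nothing more can be done
the job is handed in; nothing more can be done
```

The job is handed in at about 36 s: all four balls are in the standing cup, the gate was drawn 68 mm out to a firm stop (about 11 N on it, though it yielded far less than the stated 1 mm per 4 N), and the knob is pushed back in. The wax block and sherds look undisturbed in the last picture.

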